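# Load the vial rack into the sample feeder

## Robot

A 6-joint arm with a two-finger parallel gripper is mounted at the origin on the work surface. World frame = base frame: x ahead of the robot, y to its left, z up, the work surface at z = 0. Lengths are in m, angles in degrees, forces in N, time in s.
With the tool pointing down it reaches from about 0.35 to 0.875 m from the base axis. Payload 4.2 kg.
Tool frame: the origin (TCP) lies between the finger pads; the fingertips stand 14 mm ahead of it and the grasp point (between the pads) lies 5 mm behind it (r.tcp_to_tips is the distance from the TCP to the fingertips, in m); y points along the fingers, x is the direction in which the jaws open and shut, and the axes are right-handed (so a half turn about y gives the same grasp; the last joint's range is limited). The gripper opens to 87 mm and grips with 3 to 60 N. Pads are 19 mm wide; open, the fingers measure 117 mm over their backs; the gripper's body (75 mm by 190 mm) begins 51 mm behind the grasp point.
Start: joints at [80.764, 22.042, 0.453, 0, -68.411, -14.817], TCP at [0.255, 0.571, 0.237] pointing down, gripper open.
Joint ranges: [-179.83, 179.83], [-69.29, 118.12], [-61.27, 80.66], [-181.25, 117.63], [-171.15, -9.14], [-177.46, 177.46]. Speed limits (degrees/s): [159.86, 159.86, 180, 180, 180, 180].

## Interface

Orientations are given as a 3x3 rotation matrix whose columns are the frame's x, y, z axes.
In Python, from station import sense, optics, ticket, r gives the robot as it stands.
- The arm moves only by the tool carry_out, never from a script. Its argument "steps" is a list that holds one entry, the list of rows, each a list of 6 numbers: the shift along the world's x, y, z in cm, then the turn, a rotation vector about the world's x, y, z in rad. A call has 1 to 20 rows; each row is the pose to reach, as a shift and turn from the pose commanded when the call began; what a row does not reach only later rows make up. A row lasts 1/8 s, in which the tool goes at most 62.5 mm and 10.7 degrees, less where a joint would pass 70% of its speed; a pose out of reach is approached as far as the arm can. A call with a gripper value outside its range is refused whole. "fingers" is the closure in counts, from 0 (fully open) to 255 (shut), set as the call begins (left out, the last holds). The fingers move at their own pace and stop on an object; the grip force is fixed at half the most. Time passes only in rows, so rows that repeat a pose let the fingers close. It gives the time, the measured TCP pose, the force and the opening at its end, in the units of the state.
- sense(): the state, without advancing time (a new reading comes with each control period).
- optics.capture(name): name is "scene" or "top" or "wrist"; returns a dict with "image" (384x512x3 uint8, red, green, blue), "fov_y" (degrees; the focal length in pixels is half the picture's height over the tangent of half this angle, whatever the lens; pixels are square), "cx", "cy" (the principal point, pixels), "rvec" (rotation vector, rad) and "tvec" (3), from world to camera coordinates, as OpenCV has them. Camera axes: x right, y down, z forward; pixel columns grow to the right and rows downward; lengths in m; the calibration is good to about 2 mm. A picture is of the moment at which its call begins. There is no depth.
- ticket.finish_job(): hands the job in, once; it reports no verdict.
The state is a dict: "time_s": time; "joints": joint angles; "joint_velocities": joint speeds; "effort": joint torques, N m; "tcp_pos": TCP position; "ee_rot": TCP orientation; "wrist_force": force on the tool from outside, world axes, zero at the start; "moment": the same for the moment, N m; "gripper_width": opening from 0.0 (shut) to 1.0 (fully open).
Only numpy, scipy, OpenCV 4.12 (cv2) and the standard library are available. Lean on these libraries where they do the work, as an engineer would, in place of code of your own. Each camera call takes 0.05 s, during which the arm holds its last target.

## Task

Push the blue vial rack along the sample feeder's loading lane, flat on the deck, past the red sprung pawl until the pawl has clicked into the gap in the rack's side. Only then swing the orange keeper arm fully shut across the lane behind the rack. Do not lift or tip the rack, and leave the loose vials, the beaker and the empty white rack where they stand.

Things in the scene. Friction and masses are not known exactly. Their poses are not given: they have to be found in the camera images.
- bay: Fixed sample feeder: aluminium deck plate 360 x 210 mm, 6 mm thick, with a loading lane on it and a white housing 190 mm tall at the lane's far end. Origin on the lane's centre line at bench level (deck top 6 mm higher). +x is the loading direction along the lane, +y the pawl's side, z up. The open deck, where the rack starts, runs from x = -250 mm to the mouth
- lane_mouth (a point): Where the straight lane begins, on its centre line at deck level (feeder x = 0). Lane 72 mm wide between white guides 22 mm tall. Before it, x = -53 to 0 mm, the guides flare out to 114 mm
- end_stop (a point): Middle of the rubber end stop's face, at deck level, at feeder x = 100 mm, where the rack's leading end stops. The rack's origin is then at feeder x = 35 mm and its rear end at x = -30 mm, still in the flared mouth
- rack: Loose blue rack with 8 capped vials fixed in it, about 0.35 kg, 130 mm long (x), 68 mm wide (y), block 36 mm tall, caps up to 60 mm. Origin at the centre of its underside. +x is its leading end, which at the start points roughly into the lane, 0.2 rad askew at most; its flat rear end is at x = -65 mm
- rack_gap (a point): Middle of the gap in the rack's +y side, between two lugs 26 mm tall: 50 mm long (rack x = -25 to 25 mm), 16 mm deep, 13 mm above the rack's underside. The pawl drops into it when the rack is 5 mm short of the end stop; after this click the rack can slide back no more than these 5 mm
- pawl (a joint): Angle of the red sprung pawl on the lane's +y side, rad: 0 = sprung out into the lane (its rest, also when it has clicked into the rack's gap), about 0.25 to 0.45 while a lug of the rack pushes it aside. It stays at 0 if nothing touches it. Pushing the rack past it takes about 6 to 14 N
- pawl_tooth (a point): Top inner corner of the red pawl's tooth, at the end that blocks the return; the pawl is 16 mm tall and stands 12 mm into the lane at rest
- keeper (a joint): Angle of the orange keeper arm about its upright pivot, rad: 0 = shut, square across the lane, against its stop; it grows as the arm opens, anticlockwise seen from above; at 1.57 the arm lies along the feeder's -x, beside the deck's open part. It is lightly braked (about 0.5 N at the knob) and stays where it is left
- keeper_pivot (a point): Centre of the keeper arm's pivot, 38 mm above the bench, at x = -43, y = -85 mm in the feeder's frame, fixed to the feeder. When shut the arm points from here along the feeder's +y, and the arm's face clears the home rack's rear end by 8 mm
- keeper_knob (a point): Centre of the upright round knob on the keeper arm, 120 mm from the pivot; 18 mm diameter; it stands on the 12 mm thick, 10 mm wide arm from 44 to 68 mm above the bench, this point at 56 mm
- vial_a: Loose clear vial, black cap, 28 mm diameter, 70 mm tall, standing beside the deck; origin at the centre of its underside. Leave it alone
- vial_b: Loose green vial, blue cap, 28 mm diameter, 70 mm tall, standing beside the deck; origin at the centre of its underside. Leave it alone
- beaker: Empty glass beaker, 80 mm diameter, 100 mm tall; origin at the centre of its underside. Leave it alone
- spare_rack: Empty white rack 150 x 70 x 40 mm with eight holes, not part of this job; origin at the centre of its underside. Leave it alone

How it is judged (in metres and radians):
On the way, in this order (a step that is already met when the one before it is completed fails the run):
1. the rack, in the lane, pushes the pawl aside while the keeper arm is still open (value of joint pawl above 0.12 rad and x of rack in the frame of bay between -0.06 and 0.032 m and y of rack in the frame of bay between -0.012 and 0.012 m and value of joint keeper above 0.5 rad), for 0.05 s.
2. the rack is in and the pawl has clicked into its gap, while the keeper arm is still open (x of rack in the frame of bay above 0.026 m and y of rack in the frame of bay between -0.008 and 0.008 m and angle between the x axis of rack and the x axis of bay, either way round below 0.1 rad and value of joint pawl below 0.08 rad and value of joint keeper above 0.5 rad), for 0.2 s.
At the end, for the whole second after the job is handed in: The rack stands flat and still in the lane, its origin more than 26 mm along the feeder's x (home is 35), within 8 mm of the centre line and 0.1 rad of the lane's direction, the pawl back at rest in its gap (below 0.08 rad), and the keeper arm shut to within 0.1 rad (x of rack in the frame of bay above 0.026 m and y of rack in the frame of bay between -0.008 and 0.008 m and angle between the x axis of rack and the x axis of bay, either way round below 0.1 rad and value of joint pawl below 0.08 rad and value of joint keeper below 0.1 rad and linear speed of rack below 0.02 m/s and angle between rack's own z axis and vertical below 0.06 rad); the robot touches nothing.
It fails at once if the rack is lifted (more than 15 mm off the deck) or tipped (more than 0.25 rad) (height (world z) of rack above 0.021 m or angle between rack's own z axis and vertical above 0.25 rad).
It fails at once if a vial, the beaker or the white rack is moved more than 30 mm (distance of any of vial_a, vial_b, beaker, spare_rack from where it was at the start of the episode above 0.03 m).
It also fails if it takes over 54 s, if anything falls off the work surface, if the arm or the gripper's body presses on something with over 40 N, if the wrist force passes 120 N, or if a joint passes its speed limit or range.

## Working session

There is one attempt and no reset: what is moved stays moved. The work goes in short steps, Python scripts to look and compute and a tool call to move; the robot and the scene stay as the last step left them, time stands still between calls to the robot, and variables do not carry over. Pictures are saved under pics/ and viewed, and the job is handed in when it is done.

Besides the shell and the picture viewer there is one more tool, called by a JSON object that holds its "method" and its "body", one argument or row to a line. carry_out: Moves the arm, as the interface text tells. Its arguments: {"type":"object","properties":{"steps":{"type":"array","items":{"type":"array","items":{"type":"array","items":{"type":"number"}}}},"fingers":{"type":"number"}},"required":["steps"]}

```bash
ls; mkdir -p pics; python3 - <<'E'
from station import sense, optics, ticket, r
import cv2
s=sense(); print(s)
for n in ("scene","top","wrist"):
    c=optics.capture(n); print(n,c["fov_y"],c["cx"],c["cy"],c["rvec"],c["tvec"])
    cv2.imwrite(f"pics/{n}0.png",cv2.cvtColor(c["image"],cv2.COLOR_RGB2BGR))
E
```

```text
pics
{'time_s': 0.0, 'joints': array([ 8.07635131e+01,  2.20899476e+01,  3.81259792e-01, -2.89655325e-02,
       -6.84126928e+01, -1.48183706e+01]), 'joint_velocities': array([-0.1335318 ,  0.00315453,  0.04738049,  0.06584123,  0.02746102,
       -0.01681432]), 'effort': array([-3.71618062e-04, -3.90667641e+01,  1.87396735e+01,  4.21976522e+00,
        1.08321989e-02, -1.97143290e-04]), 'tcp_pos': array([0.25448766, 0.57021782, 0.23547833]), 'ee_rot': array([[-4.07780548e-01, -8.04020337e-04,  9.13079612e-01],
       [-9.13077392e-01, -2.01552560e-03, -4.07781331e-01],
       [ 2.16819981e-03, -9.99997646e-01,  8.77593406e-05]]), 'wrist_force': array([-0.41130641,  0.06540486,  1.24406167]), 'moment': array([ 0.04765946,  0.03320572, -0.00627506]), 'gripper_width': 0.9990348991910417}
scene 50.60131852134113 251.6448832614546 195.19042113399516 [ 1.25827153  2.52258044 -0.72359281] [ 0.26662215 -0.43309019  1.29055722]
top 46.79900977757849 259.89401087971675 199.46858886902268 [ 2.15602165 -2.15561458  0.13500332] [0.12537649 0.59447578 0.97095709]
wrist 59.074433783911175 249.5336170064189 185.91948460963457 [-1.6086517   2.47893017  0.37167141] [ 0.62288083 -0.03544612  0.39154818]
```

View pics/scene0.png

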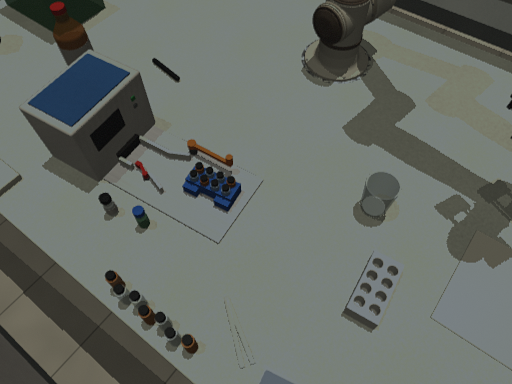

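View pics/top0.png

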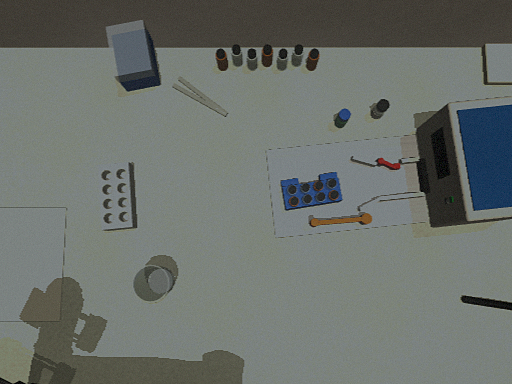

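View pics/wrist0.png

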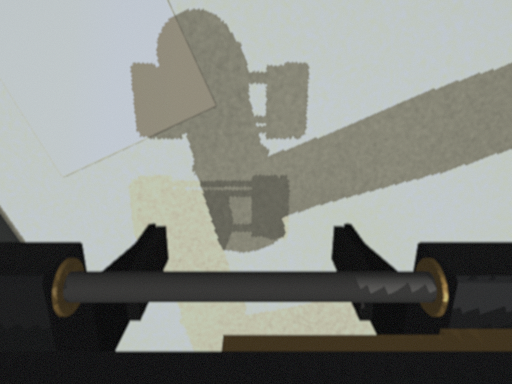

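The top picture shows the deck (corners about 266,150 and 275,237), the blue rack at about 312,190, the red pawl at 388,163 and the orange keeper from its pivot at 367,218 to its knob at 314,222. Next I'll enlarge this area.

```bash
cat > h.py <<'E'
import numpy as np, cv2
from station import sense, optics, ticket, r
def K(c):
    f=c["image"].shape[0]/2/np.tan(np.radians(c["fov_y"])/2)
    return np.array([[f,0,c["cx"]],[0,f,c["cy"]],[0,0,1.]])
def ray(c,uv):
    R,_=cv2.Rodrigues(np.array(c["rvec"],float)); t=np.array(c["tvec"],float)
    d=R.T@np.linalg.inv(K(c))@np.array([uv[0],uv[1],1.]); return -R.T@t,d
def at(c,uv,z):
    o,d=ray(c,uv); return o+d*(z-o[2])/d[2]
def proj(c,p):
    return cv2.projectPoints(np.array(p,float).reshape(-1,3),np.array(c["rvec"],float),np.array(c["tvec"],float),K(c),None)[0].reshape(-1,2)
def crop(n,name,u0,v0,u1,v1,k):
    c=optics.capture(n); im=cv2.cvtColor(c["image"],cv2.COLOR_RGB2BGR)[v0:v1,u0:u1]
    cv2.imwrite(f"pics/{name}.png",cv2.resize(im,None,fx=k,fy=k,interpolation=cv2.INTER_CUBIC)); return c
E
python3 - <<'E'
from h import *
c=crop("top","t1",260,125,460,260,4)
for n in("scene","top"):
    c=optics.capture(n); print(n,ray(c,(256,192)),c["tvec"])
crop("scene","s1",90,120,290,255,4)
E
```

```text
scene (array([0.98687458, 0.42910785, 0.87529277]), array([-0.42259844, -0.3216409 , -0.84742809])) [ 0.26662215 -0.43309019  1.29055722]
top (array([0.46764058, 0.12447922, 1.03812119]), array([ 0.14243439,  0.00977938, -0.98993796])) [0.12537649 0.59447578 0.97095709]
```

View pics/t1.png

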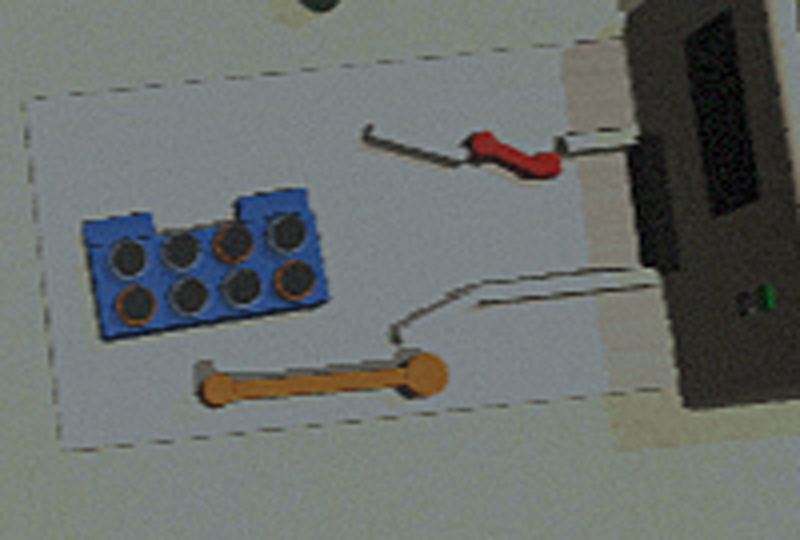

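View pics/s1.png

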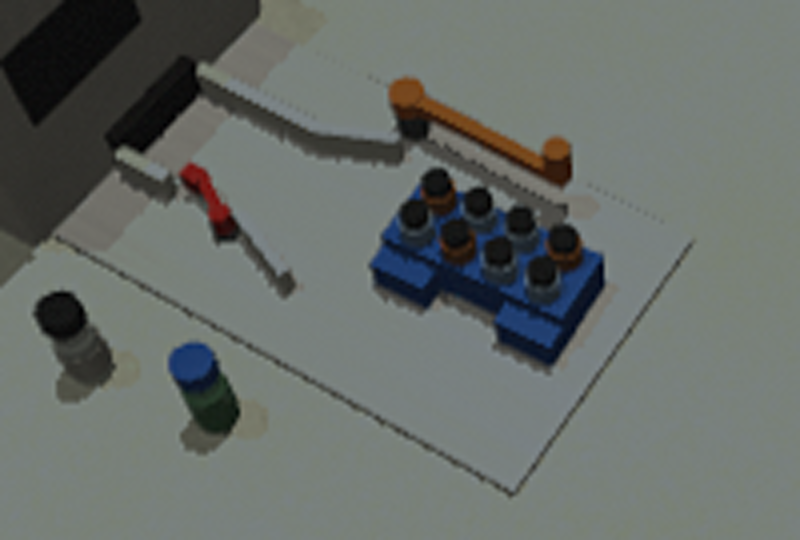

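```bash
cat > fit.py <<'E'
from h import *
from scipy.optimize import least_squares
ct=optics.capture("top"); cs=optics.capture("scene")
T=lambda u,v:(260+u/4-.375,125+v/4-.375); S=lambda u,v:(90+u/4-.375,120+v/4-.375)
P=[(ct,T(25,100),(-.25,.105,.006)),(ct,T(62,450),(-.25,-.105,.006)),(cs,S(513,494),(-.25,.105,.006)),(cs,S(693,241),(-.25,-.105,.006)),
(ct,T(427,373),(-.043,-.085,.046)),(cs,S(407,92),(-.043,-.085,.046))]
def tf(q,p):
    c,s=np.cos(q[2]),np.sin(q[2]); return np.array([q[0]+c*p[0]-s*p[1],q[1]+s*p[0]+c*p[1],p[2]])
def res(P):
    return lambda q: np.concatenate([proj(c,tf(q,p))[0]-uv for c,uv,p in P])
for c,uv,p in P: print(at(c,uv,p[2]))
o=least_squares(res(P),[.6,.25,0]); print(o.x,o.fun.reshape(-1,2).round(1)); qb=o.x
# edge lines
for uv in [(401,136),(425,222.5)]:
    p=at(ct,uv,.006); d=p[:2]-qb[:2]; c,s=np.cos(qb[2]),np.sin(qb[2]); print("edge pt in bay",c*d[0]+s*d[1],-s*d[0]+c*d[1])
# rack: lugs z=.006+.026, block z=.042
P=[(ct,T(84,222),(-.065,.034,.032)),(ct,T(304,188),(.065,.034,.032)),(ct,T(106,340),(-.065,-.034,.0)),(ct,T(327,302),(.065,-.034,.042)),
(cs,S(373,268),(.065,.034,.032)),(cs,S(553,348),(-.065,.034,.032)),(cs,S(604,257),(-.065,-.034,.042))]
P[2]=(ct,T(100,325),(-.065,-.034,.042))
P=[p for i,p in enumerate(P) if i not in(2,)]
o=least_squares(res(P),[.6,.25,0]); qr=o.x; print(qr,o.fun.reshape(-1,2).round(1))
def inb(p):
    d=np.array(p[:2])-qb[:2]; c,s=np.cos(qb[2]),np.sin(qb[2]); return np.array([c*d[0]+s*d[1],-s*d[0]+c*d[1]])
print("rack in bay",inb(qr),qr[2]-qb[2])
k1=at(ct,T(215,388),.068);k2=at(cs,S(557,148),.068);print("knob",k1,k2,inb(k1),inb(k2))
E
python3 fit.py
```

```text
[0.71796515 0.11132395 0.006     ]
[0.51040675 0.09016618 0.006     ]
[0.72008638 0.11241155 0.006     ]
[0.51335698 0.09125668 0.006     ]
[ 0.55182563 -0.11321911  0.046     ]
[ 0.55247968 -0.11233     0.046     ]
[ 0.64084901 -0.14738472 -1.46830567] [[-0.3 -0.7]
 [-0.2 -0.2]
 [-0.  -0.2]
 [ 0.4 -0.8]
 [ 0.  -0. ]
 [-0.1 -0.3]]
edge pt in bay 0.07488146605442075 0.1032623629651622
edge pt in bay 0.10112945008030302 -0.10731550831492535
[ 0.61680765  0.01015839 -1.4159864 ] [[-0.8 -0.2]
 [-0.1 -0.3]
 [ 0.2 -0.4]
 [-0.5 -1.1]
 [-0.2  0.1]
 [ 0.7 -0.4]]
rack in bay [-0.1591761  -0.00779676] 0.05231927801197167
knob [0.54170511 0.00833168 0.068     ] [0.54165667 0.00656479 0.068     ] [-0.16504281 -0.08269208] [-0.16329015 -0.08292105]
```

{"method": "carry_out", "body": {
  "steps": [
    [[3,-4,0,0,0,-0.1],[6,-8,0,0,0,-0.2],[9,-12,0,0,0,-0.3],[12,-16,0,0,0,-0.4],[15,-20,0,0,0,-0.5],[18,-24,0,0,0,-0.6],[21,-28,0,0,0,-0.7],[24,-32,0,0,0,-0.8],[27,-36,-1,0,0,-0.9],[30,-40,-3,0,0,-1.0],[33,-44,-6,0,0,-1.047],[35,-47,-9,0,0,-1.047],[35,-47,-9,0,0,-1.047],[35,-47,-9,0,0,-1.047]]
  ],
  "fingers": 150
}}

```text
time_s: 2.2
tcp_pos: [0.605, 0.101, 0.1471]
ee_rot: [[-0.995, 0.001, 0.104], [-0.104, 0.0, -0.995], [-0.001, -1.0, 0.0]]
wrist_force: [0.0, -0.2, 0.5]
gripper_width: 0.408
```

```bash
python3 - <<'E'
from h import *
s=sense(); print(s["time_s"],s["tcp_pos"],s["ee_rot"].round(3),s["gripper_width"],s["joints"].round(1))
c=optics.capture("scene"); cv2.imwrite("pics/s2.png",cv2.cvtColor(c["image"],cv2.COLOR_RGB2BGR))
crop("top","t2",230,90,430,240,4)
E
```

```text
2.2 [0.60504322 0.10101249 0.14711766] [[-0.995  0.001  0.104]
 [-0.104  0.    -0.995]
 [-0.001 -1.     0.   ]] 0.40821831080986776 [ 24.6  25.1  -8.3   0.  -56.5 -18.6]
```

View pics/s2.png

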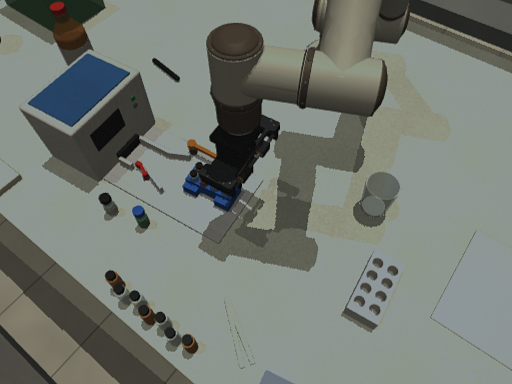

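View pics/t2.png

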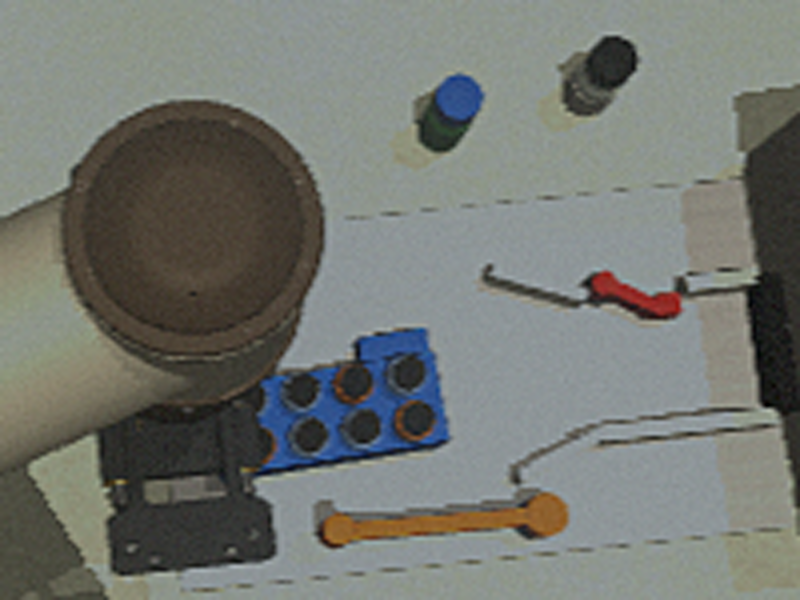

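{"method": "carry_out", "body": {
  "steps": [
    [[0,0,-4,0,0,0],[0,0,-8,0,0,0],[0,0,-10.3,0,0,0],[0,0,-11.1,0,0,0],[0,0,-11.1,0,0,0],[0,0,-11.1,0,0,0]]
  ]
}}

```text
time_s: 3.05
tcp_pos: [0.6056, 0.1014, 0.0372]
ee_rot: [[-0.995, 0.003, 0.105], [-0.105, 0.001, -0.995], [-0.003, -1.0, -0.001]]
wrist_force: [-0.7, 0.6, 0.0]
gripper_width: 0.414
```

```bash
python3 - <<'E'
from h import *
crop("scene","s3",140,90,340,240,4)
crop("top","t3",230,90,430,240,4)
E
```

```text
(no output)
```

View pics/s3.png

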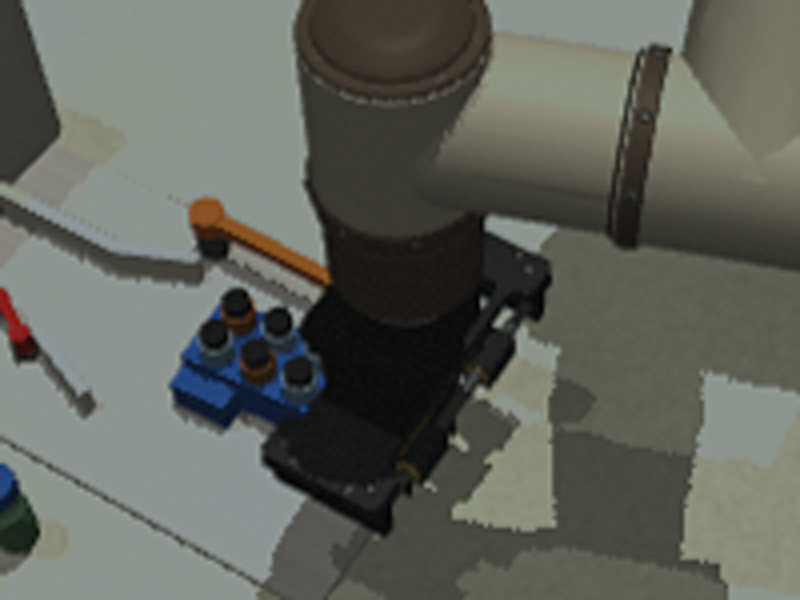

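View pics/t3.png

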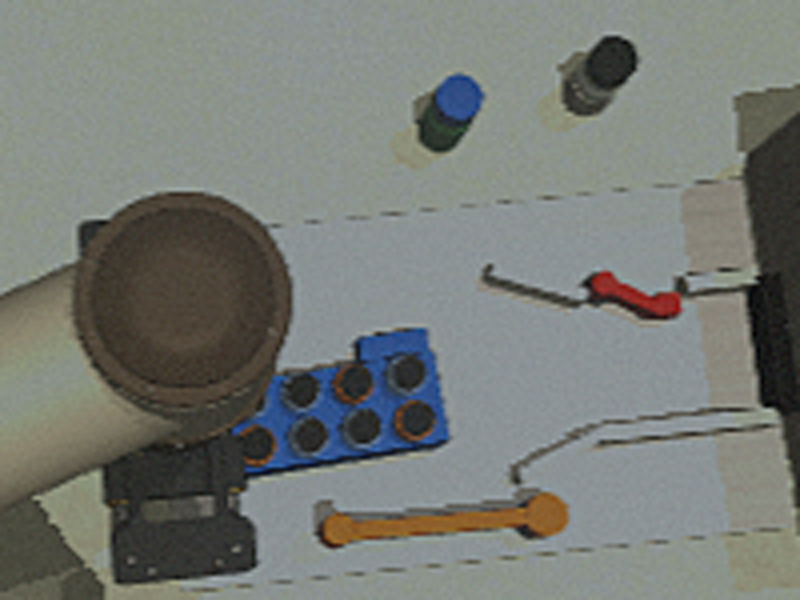

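The rack hasn't moved, and the gripper is just behind it with its wide side across the lane. I'll push it to the mouth, steering it towards the centre line.

{"method": "carry_out", "body": {
  "steps": [
    [[0.1,-0.8,0,0,0,0],[0.15,-1.5,0,0,0,0],[0.2,-2.0,0,0,0,0],[0.35,-2.7,0,0,0,0],[0.5,-3.5,0,0,0,0],[0.7,-4.3,0,0,0,0],[0.9,-5.1,0,0,0,0],[1.05,-5.9,0,0,0,0],[1.25,-6.7,0,0,0,0],[1.45,-7.5,0,0,0,0],[1.6,-8.3,0,0,0,0],[1.8,-9.1,0,0,0,0],[1.95,-9.9,0,0,0,0],[2.1,-10.7,0,0,0,0],[2.2,-11.1,0,0,0,0],[2.2,-11.4,0,0,0,0],[2.2,-11.4,0,0,0,0]]
  ]
}}

```text
time_s: 5.28
tcp_pos: [0.6265, -0.0137, 0.0354]
ee_rot: [[-0.995, -0.001, 0.104], [-0.104, -0.0, -0.995], [0.001, -1.0, 0.0]]
wrist_force: [0.7, 0.4, 0.4]
gripper_width: 0.41
```

```bash
python3 - <<'E'
from h import *
crop("scene","s4",90,90,290,240,4)
crop("top","t4",260,120,460,270,4)
E
```

```text
(no output)
```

View pics/s4.png

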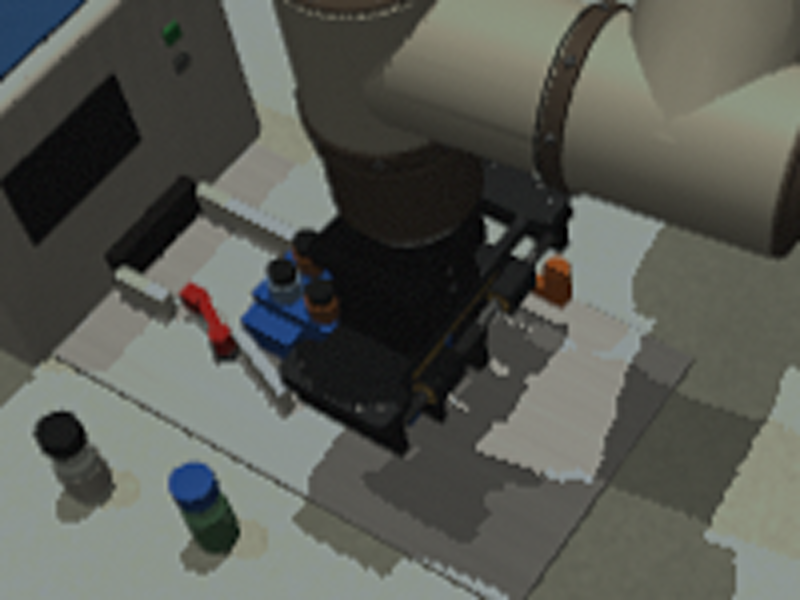

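View pics/t4.png

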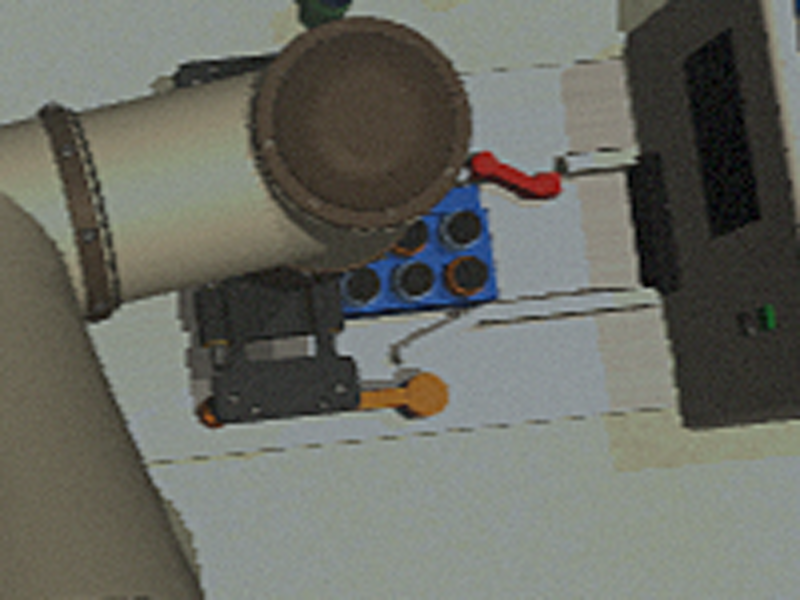

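{"method": "carry_out", "body": {
  "steps": [
    [[0.05,-0.5,0,0,0,0],[0.1,-1.0,0,0,0,0],[0.15,-1.5,0,0,0,0],[0.2,-2.0,0,0,0,0],[0.25,-2.5,0,0,0,0],[0.3,-3.0,0,0,0,0],[0.35,-3.5,0,0,0,0],[0.4,-4.0,0,0,0,0],[0.45,-4.5,0,0,0,0],[0.5,-5.0,0,0,0,0]]
  ]
}}

```text
time_s: 6.62
tcp_pos: [0.631, -0.0624, 0.0354]
ee_rot: [[-0.995, -0.001, 0.103], [-0.103, 0.001, -0.995], [0.001, -1.0, -0.001]]
wrist_force: [-1.8, 5.2, 1.3]
gripper_width: 0.416
```

```bash
python3 - <<'E'
from h import *
crop("scene","s5",90,90,290,240,4)
crop("top","t5",260,120,460,270,4)
E
```

```text
(no output)
```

View pics/s5.png

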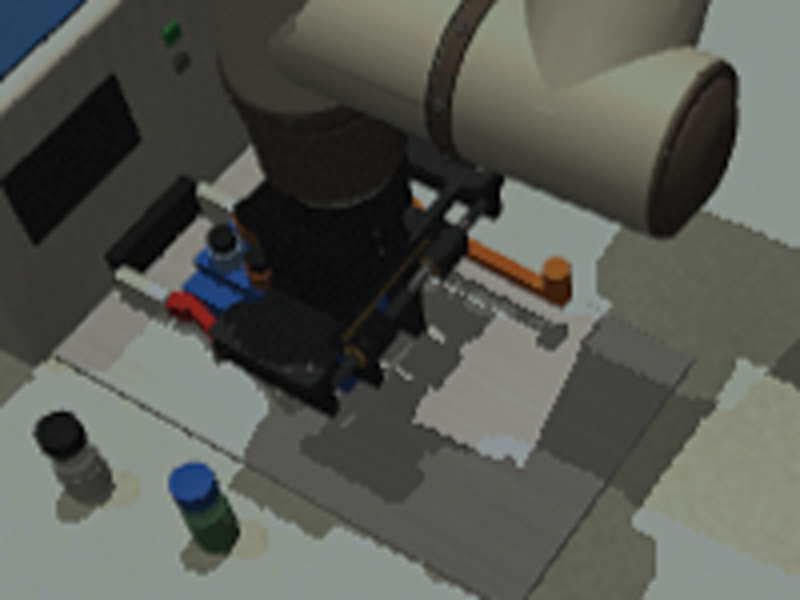

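View pics/t5.png

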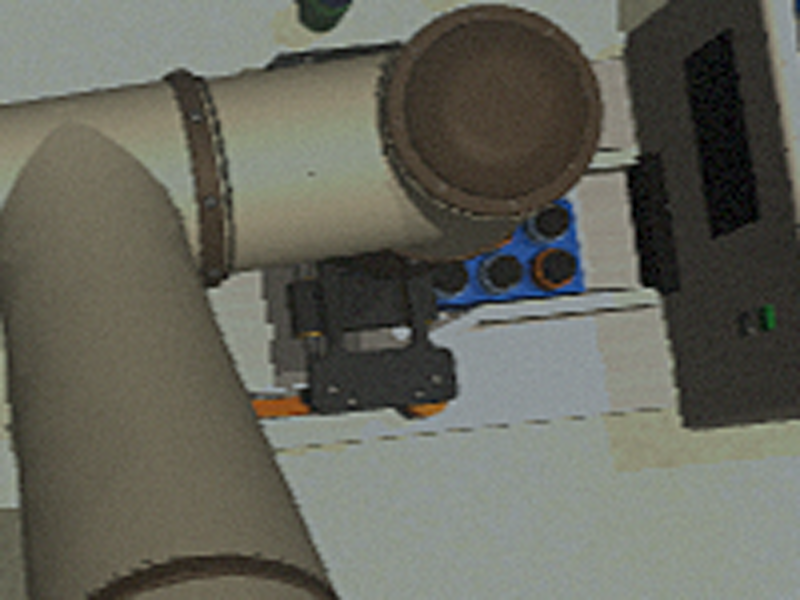

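Force is 5 N and the pawl has been pushed aside. The rack is at about x = -11 mm, so I'll keep going.

{"method": "carry_out", "body": {
  "steps": [
    [[0.05,-0.5,0,0,0,0],[0.1,-1.0,0,0,0,0],[0.15,-1.5,0,0,0,0],[0.2,-2.0,0,0,0,0],[0.25,-2.5,0,0,0,0],[0.3,-3.0,0,0,0,0],[0.35,-3.5,0,0,0,0],[0.38,-3.8,0,0,0,0]]
  ]
}}

```text
time_s: 7.72
tcp_pos: [0.6349, -0.1013, 0.0354]
ee_rot: [[-0.995, -0.001, 0.104], [-0.104, 0.0, -0.995], [0.001, -1.0, -0.0]]
wrist_force: [-3.1, 3.3, 1.4]
gripper_width: 0.412
```

{"method": "carry_out", "body": {
  "steps": [
    [[0.02,-0.2,0,0,0,0],[0.04,-0.4,0,0,0,0],[0.06,-0.6,0,0,0,0],[0.06,-0.6,0,0,0,0]]
  ]
}}

```text
time_s: 8.22
tcp_pos: [0.6364, -0.1073, 0.0356]
ee_rot: [[-0.995, 0.001, 0.104], [-0.104, 0.0, -0.995], [-0.001, -1.0, -0.0]]
wrist_force: [-0.1, 2.1, 0.6]
gripper_width: 0.414
```

```bash
python3 - <<'E'
from h import *
crop("scene","s6",90,90,290,240,4)
crop("top","t6",260,120,460,270,4)
E
```

```text
(no output)
```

View pics/s6.png

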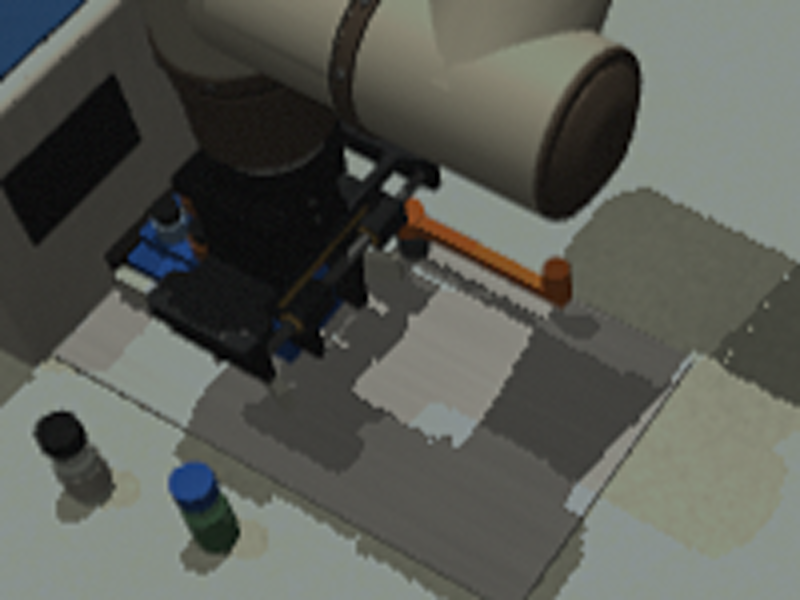

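View pics/t6.png

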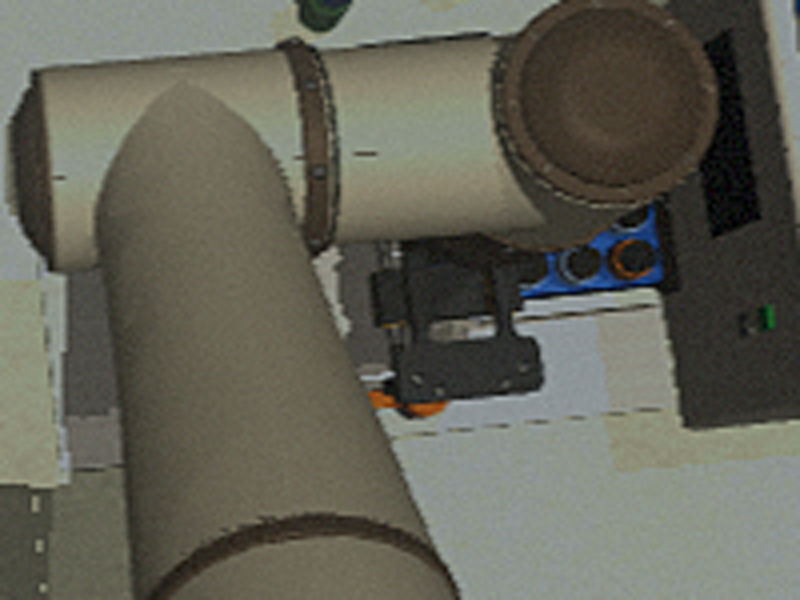

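{"method": "carry_out", "body": {
  "steps": [
    [[0.02,-0.2,0,0,0,0],[0.02,-0.2,0,0,0,0],[0.02,-0.2,0,0,0,0]]
  ]
}}

```text
time_s: 8.7
tcp_pos: [0.6361, -0.1076, 0.0356]
ee_rot: [[-0.995, -0.0, 0.104], [-0.104, 0.002, -0.995], [0.0, -1.0, -0.002]]
wrist_force: [-1.9, 9.4, 2.1]
gripper_width: 0.416
```

{"method": "carry_out", "body": {
  "steps": [
    [[0.02,-0.2,0,0,0,0],[0.02,-0.2,0,0,0,0],[0.03,-0.3,0,0,0,0],[0.03,-0.3,0,0,0,0]]
  ]
}}

```text
time_s: 9.2
tcp_pos: [0.636, -0.1079, 0.0356]
ee_rot: [[-0.995, -0.001, 0.104], [-0.104, 0.005, -0.995], [0.0, -1.0, -0.005]]
wrist_force: [-4.8, 19.1, 4.9]
gripper_width: 0.413
```

Force is up to 19 N with the rack no longer moving, so it's against the end stop. I'll back off, rise and look.

{"method": "carry_out", "body": {
  "steps": [
    [[-0.1,1.5,0,0,0,0],[-0.4,4,0,0,0,0],[-0.6,6,0,0,0,0],[-0.6,6,5,0,0,0],[-0.6,6,10,0,0,0],[-3,7,11.4,0,0,0.18],[-6,8,11.4,0,0,0.36],[-9,9,11.4,0,0,0.54],[-12,10,11.4,0,0,0.72],[-13.6,11,11.4,0,0,0.9],[-13.6,11.5,11.4,0,0,1.08],[-13.6,11.5,11.4,0,0,1.26],[-13.6,11.5,11.4,0,0,1.44],[-13.6,11.5,11.4,0,0,1.57],[-13.6,11.5,11.4,0,0,1.57],[-13.6,11.5,11.4,0,0,1.57]]
  ],
  "fingers": 255
}}

```text
time_s: 11.2
tcp_pos: [0.5008, 0.0027, 0.1497]
ee_rot: [[0.101, 0.001, 0.995], [-0.995, -0.0, 0.101], [0.0, -1.0, 0.0]]
wrist_force: [-0.3, -0.4, -0.3]
gripper_width: 0.007
```

```bash
python3 - <<'E'
from h import *
crop("scene","s7",90,90,290,240,4)
crop("top","t7",260,120,460,270,4)
print(sense()["joints"])
E
```

```text
[ 1.89251112e+01  1.49491500e+01 -2.38602412e+01  1.22791370e-02
 -5.11819336e+01  7.69138584e+01]
```

View pics/s7.png

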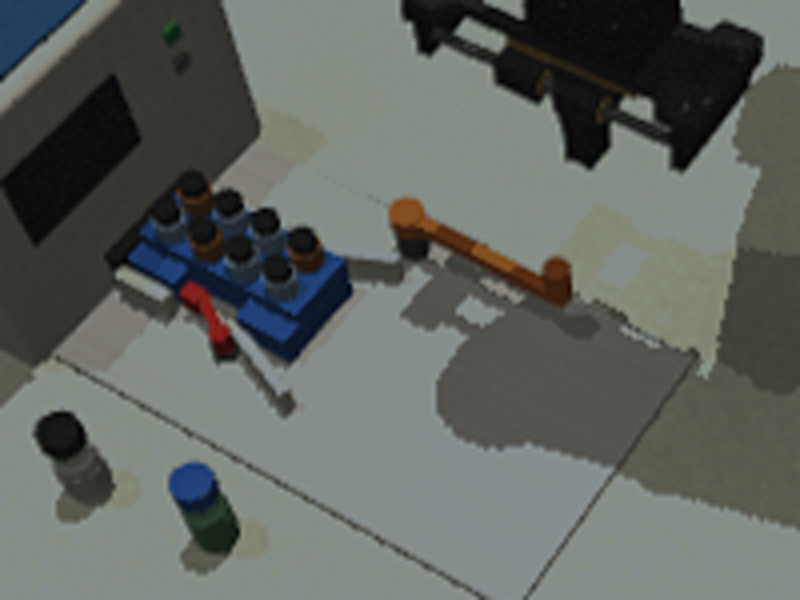

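View pics/t7.png

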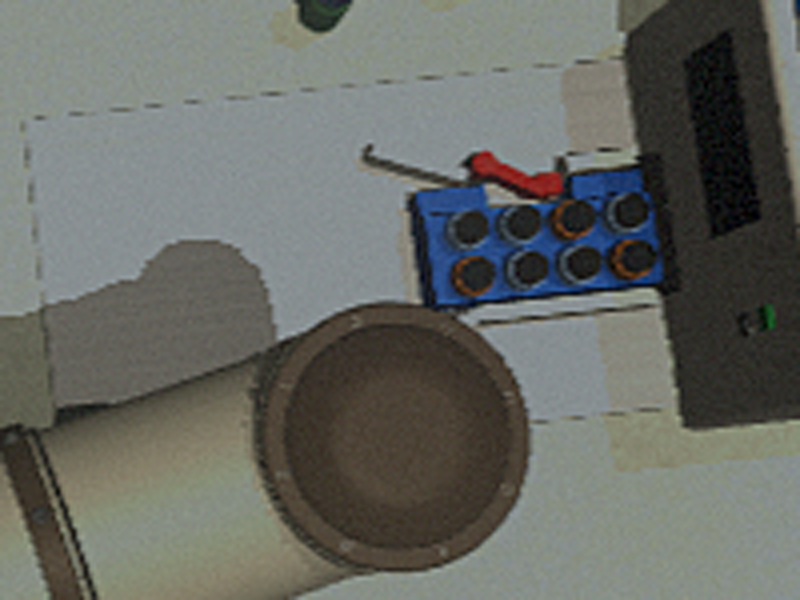

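The pawl's red tooth (top picture, about 545,184) sits inside the rack's gap at its rest angle, and the rack's leading end is on the black stop. The keeper is still open. Next I'll compute the closing arc.

```bash
python3 - <<'E'
import numpy as np
qb=[0.6408,-0.1474,-1.4683]; c,s=np.cos(qb[2]),np.sin(qb[2])
start=np.array([.501,.003])
for th in [1.57,1.5,1.4,1.3,1.2,1.1,1,.9,.8,.7,.6,.5,.4,.3,.2,.1,.05,0,-.03]:
    p=np.array([-.043,-.085])+.12*np.array([-np.sin(th),np.cos(th)])-.0185*np.array([np.cos(th),np.sin(th)])
    w=np.array([qb[0]+c*p[0]-s*p[1],qb[1]+s*p[0]+c*p[1]])
    print(th,((w-start)*100).round(1),round(th-1.57,2),p.round(3))
E
```

```text
1.57 [2.  0.1] 0.0 [-0.163 -0.103]
1.5 [2.9 0.3] -0.07 [-0.164 -0.095]
1.4 [4.1 0.5] -0.17 [-0.164 -0.083]
1.3 [5.3 0.5] -0.27 [-0.164 -0.071]
1.2 [6.5 0.4] -0.37 [-0.162 -0.059]
1.1 [7.7 0.2] -0.47 [-0.158 -0.047]
1 [ 8.9 -0.1] -0.57 [-0.154 -0.036]
0.9 [10.  -0.5] -0.67 [-0.148 -0.025]
0.8 [11.1 -1.1] -0.77 [-0.142 -0.015]
0.7 [12.1 -1.7] -0.87 [-0.134 -0.005]
0.6 [13.  -2.5] -0.97 [-0.126  0.004]
0.5 [13.9 -3.3] -1.07 [-0.117  0.011]
0.4 [14.7 -4.2] -1.17 [-0.107  0.018]
0.3 [15.4 -5.2] -1.27 [-0.096  0.024]
0.2 [16.  -6.3] -1.37 [-0.085  0.029]
0.1 [16.5 -7.4] -1.47 [-0.073  0.033]
0.05 [16.7 -8. ] -1.52 [-0.067  0.034]
0 [16.8 -8.6] -1.57 [-0.062  0.035]
-0.03 [16.9 -8.9] -1.6 [-0.058  0.036]
```

{"method": "carry_out", "body": {
  "steps": [
    [[0,0,-3,0,0,0],[0,0,-6,0,0,0],[0,0,-8,0,0,0],[0,0,-8.4,0,0,0],[0,0,-8.4,0,0,0]]
  ]
}}

```text
time_s: 11.92
tcp_pos: [0.501, 0.0028, 0.0659]
ee_rot: [[0.103, 0.0, 0.995], [-0.995, -0.0, 0.103], [0.0, -1.0, 0.0]]
wrist_force: [-0.4, -0.1, 0.2]
gripper_width: 0.006
```

Now the first half of the arc, then a look.

{"method": "carry_out", "body": {
  "steps": [
    [[1,0,0,0,0,0],[2.0,0.1,0,0,0,0],[2.9,0.3,0,0,0,-0.07],[4.1,0.5,0,0,0,-0.17],[5.3,0.5,0,0,0,-0.27],[6.5,0.4,0,0,0,-0.37],[7.7,0.2,0,0,0,-0.47],[8.9,-0.1,0,0,0,-0.57],[8.9,-0.1,0,0,0,-0.57]]
  ]
}}

```text
time_s: 13.05
tcp_pos: [0.5909, 0.0016, 0.0657]
ee_rot: [[-0.45, 0.001, 0.893], [-0.893, 0.0, -0.45], [-0.001, -1.0, 0.001]]
wrist_force: [-1.2, -0.2, -0.1]
gripper_width: 0.005
```

```bash
python3 - <<'E'
from h import *
crop("scene","s8",90,90,290,240,4)
E
```

```text
(no output)
```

View pics/s8.png

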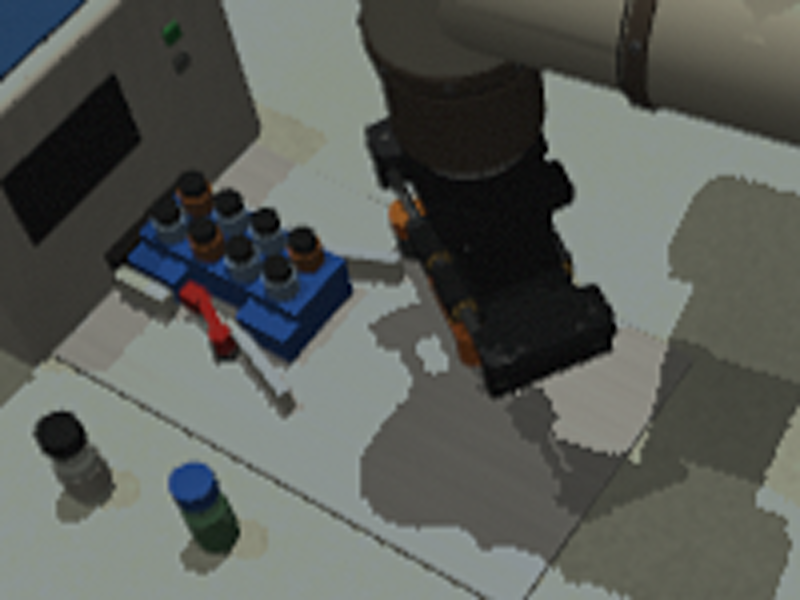

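The keeper is following: its knob shows at about (465,345), ahead of the fingers. I'll carry on to shut.

{"method": "carry_out", "body": {
  "steps": [
    [[1.1,-0.4,0,0,0,-0.1],[2.2,-1.0,0,0,0,-0.2],[3.2,-1.6,0,0,0,-0.3],[4.1,-2.4,0,0,0,-0.4],[5.0,-3.2,0,0,0,-0.5],[5.8,-4.1,0,0,0,-0.6],[6.5,-5.1,0,0,0,-0.7],[7.1,-6.2,0,0,0,-0.8],[7.6,-7.3,0,0,0,-0.9],[7.8,-7.9,0,0,0,-0.95],[7.9,-8.3,0,0,0,-1.0],[7.9,-8.5,0,0,0,-1.0],[7.9,-8.5,0,0,0,-1.0]]
  ]
}}

```text
time_s: 14.72
tcp_pos: [0.6685, -0.0832, 0.0657]
ee_rot: [[-0.994, 0.0, 0.105], [-0.105, 0.0, -0.994], [-0.0, -1.0, -0.0]]
wrist_force: [-0.1, 0.5, 0.4]
gripper_width: 0.004
```

```bash
python3 - <<'E'
from h import *
crop("scene","s9",90,90,290,240,4)
E
```

```text
(no output)
```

View pics/s9.png

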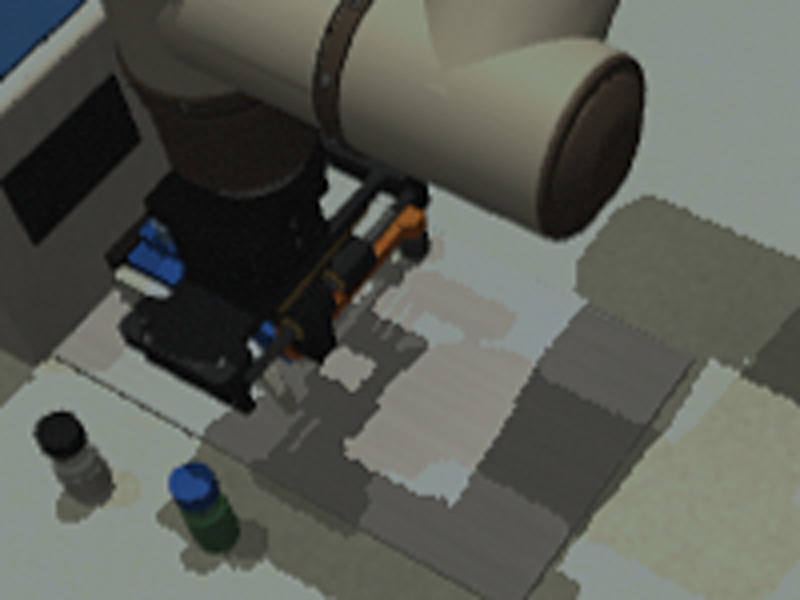

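Nearly shut. I'll push on in small steps until the force rises.

{"method": "carry_out", "body": {
  "steps": [
    [[0.02,-0.2,0,0,0,0],[0.04,-0.4,0,0,0,0],[0.04,-0.4,0,0,0,0]]
  ]
}}

```text
time_s: 15.15
tcp_pos: [0.6687, -0.084, 0.0656]
ee_rot: [[-0.995, -0.0, 0.105], [-0.105, 0.004, -0.995], [-0.0, -1.0, -0.004]]
wrist_force: [-2.6, 11.4, 2.3]
gripper_width: 0.005
```

{"method": "carry_out", "body": {
  "steps": [
    [[0.02,-0.2,0,0,0,0],[0.02,-0.2,0,0,0,0]]
  ]
}}

```text
time_s: 15.4
tcp_pos: [0.6687, -0.0843, 0.0656]
ee_rot: [[-0.994, -0.0, 0.105], [-0.105, 0.006, -0.994], [-0.0, -1.0, -0.006]]
wrist_force: [-1.8, 15.3, 4.0]
gripper_width: 0.009
```

The keeper is against its stop: 15 N and no more movement. I'll back straight away, rise and check.

{"method": "carry_out", "body": {
  "steps": [
    [[-0.1,1,0,0,0,0],[-0.3,3,0,0,0,0],[-0.6,6,2,0,0,0],[-1.0,8,6,0,0,0],[-5,10,10,0,0,0],[-10,12,12,0,0,0],[-15,14,12,0,0,0],[-20,16,12,0,0,0],[-22,18,12,0,0,0],[-22,18,12,0,0,0],[-22,18,12,0,0,0],[-22,18,12,0,0,0]]
  ]
}}

```text
time_s: 16.9
tcp_pos: [0.4499, 0.0904, 0.1854]
ee_rot: [[-0.995, -0.0, 0.103], [-0.103, -0.0, -0.995], [0.0, -1.0, 0.0]]
wrist_force: [-0.7, -0.2, -0.2]
gripper_width: 0.005
```

```bash
python3 - <<'E'
from h import *
crop("scene","s10",90,90,290,240,4)
crop("top","t10",260,120,460,270,4)
E
```

```text
(no output)
```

View pics/s10.png

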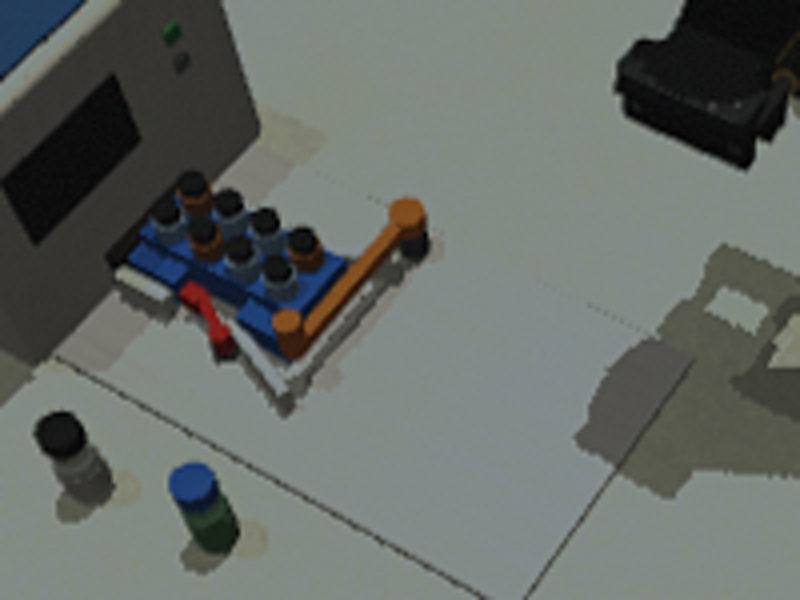

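View pics/t10.png

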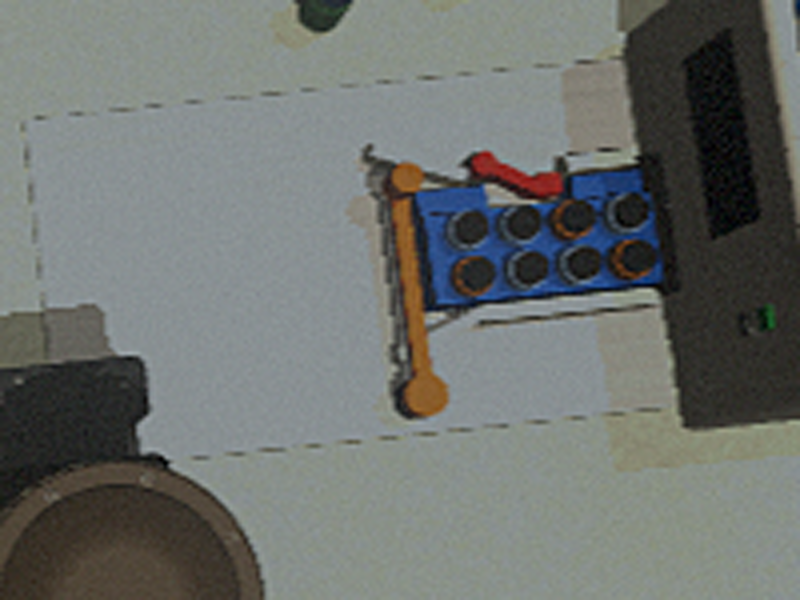

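```bash
python3 - <<'E'
from h import *
ct=optics.capture("top"); qb=[0.6408,-0.1474,-1.4683]; c,s=np.cos(qb[2]),np.sin(qb[2])
T=lambda u,v:(260+u/4-.375,120+v/4-.375)
def b(u,v,z):
    d=at(ct,T(u,v),z)[:2]-qb[:2]; return np.array([c*d[0]+s*d[1],-s*d[0]+c*d[1]]).round(4)
k=b(406,177,.068);p=b(426,394,.046);print("knob",k,"pivot",p,"angle",np.arctan2(-(k-p)[0],(k-p)[1]))
print("rack lug rear/front corners",b(415,192,.032),b(641,168,.032))
print("finish",ticket.finish_job())
E
```

```text
knob [-0.0442  0.0344] pivot [-0.0437 -0.0855] angle 0.004170117612036341
rack lug rear/front corners [-0.0312  0.0318] [0.1005 0.0324]
the job is handed in; nothing more can be done
finish None
```

I pushed the rack flat along the lane with the half-closed fingers, past the pawl and against the end stop. I then backed off, checked the pawl, swung the keeper shut with the closed fingers, and handed the job in at about 17 s.

Last checks:
- **Rack:** its rear and front lug corners measured at feeder x = -31 and 100 mm, so its origin is at about 35 mm, which is home. It is about 2 mm off the centre line, within the calibration's accuracy, and straight in the lane.
- **Pawl:** the pictures show it in the rack's gap at its rest angle, and it was there before the keeper moved.
- **Keeper:** it measured about 0.004 rad from shut, and the last push met its stop at 15 N.
- **Everything else:** the two vials look unmoved in the last pictures. The beaker and white rack were not in those close views, but the arm passed only above them. The arm was clear of everything at hand-in.

None of the checks failed or disagreed.

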